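# Start up the spray touch-up corner

## Robot

A 6-joint arm with a two-finger parallel gripper is mounted at the origin on the work surface. World frame = base frame: x ahead of the robot, y to its left, z up, the work surface at z = 0. Lengths are in mm, angles in rad, forces in N, time in s.
With the tool pointing down it reaches from about 325 to 875 mm from the base axis. Payload 4.4 kg.
Tool frame: the origin (TCP) lies midway between the tips of the shut fingers; the grasp point (between the pads) lies 19 mm behind it; z points along the fingers, y is the line along which they close (so a half turn about z gives the same grasp; the last joint's range is limited). The gripper opens to 85 mm and grips with 20 to 120 N. Pads are 22 mm wide; open, the fingers measure 114 mm over their backs; the gripper's body (76 mm by 85 mm) begins 54 mm behind the grasp point. The pads swing forward as they close: fully open they stand 13 mm farther back than shut.
Start: joints at [-0.15, 0.207, 1.542, -0, 1.393, -0.15], TCP at [575.002, -0.012, 231.282] pointing down, gripper open.
Joint ranges: [-2.73, 2.73], [-0.86, 2.22], [0.23, 2.46], [-1.11, 4.25], [0.08, 2.63], [-2.82, 2.82]. Speed limits (rad/s): [2.79, 2.79, 3.14, 3.14, 3.14, 3.14].

## Interface

Orientations are given as a unit quaternion [x, y, z, w].
In Python, from workcell import robot gives the robot as it stands.
- The arm moves only by the tool servo_tool, never from a script. Its argument "increments" is one flat list of numbers, 7 for each row, row after row: the shift along the tool's x, y, z in mm, then the turn, a rotation vector about the tool's x, y, z in degrees, then the opening, from -1 (shut) to 1 (fully open). In form: [tx, ty, tz, rx, ry, rz, fingers, tx, ty, tz, rx, ry, rz, fingers, ...]. A call has 1 to 5 rows; each row is the pose to reach, as a shift and turn from the pose commanded when the call began, along the tool's axes at that moment; what a row does not reach only later rows make up. A row lasts 1/12 s, in which the tool goes at most 41.7 mm and 7.16 degrees, less where a joint would pass 70% of its speed; a pose out of reach is approached as far as the arm can. A call with a gripper value outside its range is refused whole. The fingers move at their own pace and stop on an object; the grip force is fixed at half the most. Time passes only in rows, so rows that repeat a pose let the fingers close. It gives the time, the measured TCP pose, the force, the opening and the grip force at its end, in the units of the state.
- robot.state(): the state, without advancing time (a new reading comes with each control period).
- robot.read_camera(name): name is "scene" or "side" or "wrist"; returns a dict with "color" (420x560x3 uint8, red, green, blue), "K" (3x3 intrinsics, pixels), "pose" (4x4, takes a point from camera to world coordinates). Camera axes: x right, y up, looking along -z (the intrinsics and any distortion apply to the point x, -y, -z); pixel columns grow to the right and rows downward; lengths in mm; the calibration is good to about 2 mm. A picture is of the moment at which its call begins. There is no depth.
- robot.sign_off(): hands the job in; it is judged then, once.
The state is a dict: "t": time; "joint_positions": joint angles; "qd": joint speeds; "joint_torque": joint torques, N m; "tcp_pos": TCP position; "eef_rot": TCP orientation; "force": force on the tool from outside, world axes, zero at the start; "moment": the same for the moment, N m; "finger_gap": finger opening in mm; "grasp_force": force on a finger pad.
Only numpy, scipy, OpenCV 4.12 (cv2) and the standard library are available. Lean on these libraries where they do the work, as an engineer would, in place of code of your own. Each camera call takes 0.05 s, during which the arm holds its last target. There are 200 camera calls.

## Task

Start up the spray touch-up corner by pressing the three black push-switches lightly with a fingertip, each all the way in: first the fume extractor, so that no spray hangs in the air, then the air compressor, and the turntable last. Only press: do not pick up or shove the turntable or anything else, and leave the figurines and other things standing where they are.

Things in the scene. Friction and masses are not known exactly. Their poses are not given: they have to be found in the camera images.
- extractor: Fume extractor: upright grey cabinet 150 deep (x) x 200 wide (y) x 198 mm tall, louvred inlet on its front (-x), round fan guard at its back, low handle across the rear of its top (to 221 mm). Fixed. Origin: middle of its underside; front to -x. Extractor, compressor and turntable stand side by side in any order, fronts to the robot within 0.3 rad.
- compressor: Small piston air compressor on a dark base plate 240 (x) x 130 mm (y): grey switch housing at the front end (66 x 110 mm, top at 109 mm), then a finned cylinder (to 139 mm) and a ribbed motor under a handle (to 161 mm); regulator, gauge and clear trap on its -y side (to y = -0.112). Fixed. Origin: middle of its underside; front end to -x.
- turntable: Loose battery turntable, 0.9 kg: grey drum with a plywood disc 200 mm across, its top at 50 mm, and a grey nose (80 x 70 mm, top at 45 mm) reaching 153 mm forward (-x) of the disc's axis. Origin: on the disc's axis at bench height; z up. It rests on rubber feet and is not fastened.
- extractor_switch_top (a point): Black mushroom push-switch: cap 32 mm across, 8 mm thick, over a metal bezel ring 42 mm across, 4 mm high, on the cabinet's top, towards its front right as seen from the robot. This point: middle of the cap's flat top, at (-0.035, -0.045, 0.218) m in extractor's frame when out; sinks with the cap, straight down. Out, the cap's underside is 8 mm above the bezel.
- extractor_switch (a joint): Travel of extractor's switch cap in m: 0 = out (off, as every run starts), 0.008 = fully in. It resists with about 3 N all the way, has no return spring and stays where it is left; it is latched (on) once past 0.005. Readings are noisy by about 2 mm.
- compressor_switch_top (a point): Black mushroom push-switch: cap 32 mm across, 8 mm thick, over a metal bezel ring 42 mm across, 4 mm high, on top of the grey switch housing at the front end (the small knob out at its side is the regulator). This point: middle of the cap's flat top, at (-0.083, 0.015, 0.129) m in compressor's frame when out; sinks with the cap, straight down. Out, the cap's underside is 8 mm above the bezel.
- compressor_switch (a joint): Travel of compressor's switch cap in m: 0 = out (off, as every run starts), 0.008 = fully in. It resists with about 3 N all the way, has no return spring and stays where it is left; it is latched (on) once past 0.005. Readings are noisy by about 2 mm.
- turntable_switch_top (a point): Black mushroom push-switch: cap 32 mm across, 8 mm thick, over a metal bezel ring 42 mm across, 4 mm high, on top of the low grey nose that sticks out in front of the disc. This point: middle of the cap's flat top, at (-0.126, 0, 0.065) m in turntable's frame when out; sinks with the cap, straight down. Out, the cap's underside is 8 mm above the bezel.
- turntable_switch (a joint): Travel of turntable's switch cap in m: 0 = out (off, as every run starts), 0.008 = fully in. It resists with about 3 N all the way, has no return spring and stays where it is left; it is latched (on) once past 0.005. Readings are noisy by about 2 mm.
- figurine_a: Loose painted toy figurine standing on the turntable's disc: 35 mm across its foot, 52 mm tall, 30 g, rounded blue body with a ball head. Origin: middle of its underside, z up.
- figurine_b: Loose painted toy figurine standing on the turntable's disc: 35 mm across its foot, 52 mm tall, 30 g, rounded blue body with a ball head. Origin: middle of its underside, z up.
- figurine_c: Loose painted toy figurine standing on the turntable's disc: 35 mm across its foot, 52 mm tall, 30 g, rounded blue body with a ball head. Origin: middle of its underside, z up.
- figurine_d: Loose painted toy figurine standing on the bench in front of the machines: 35 mm across its foot, 52 mm tall, 30 g, rounded blue body with a ball head. Origin: middle of its underside, z up.
- figurine_e: Loose painted toy figurine standing on the bench in front of the machines: 35 mm across its foot, 52 mm tall, 30 g, rounded blue body with a ball head. Origin: middle of its underside, z up.
- cup: Loose empty clear mixing cup, 72 mm across the mouth, 85 mm tall, 30 g. Origin: middle of its underside.
- tape: Loose roll of masking tape lying flat, 120 mm across, 25 mm high, hole 76 mm. Origin: middle of its underside.
- bottle: Loose white plastic bottle, 56 mm across, 130 mm tall, on the bench in front of the machines. Origin: middle of its underside.
There are look-alikes about, which are no part of the job. What is shaped like the figurine_e but pink is not meant.

How it is judged (in metres and radians):
On the way, in this order (a step that is already met when the one before it is completed fails the run):
1. the extractor's switch is pressed in (on) (value of joint extractor_switch above 0.005 m), for 0.1 s.
2. the compressor's switch is pressed in (on) (value of joint compressor_switch above 0.005 m), for 0.1 s.
3. the turntable's switch is pressed in (on) (value of joint turntable_switch above 0.005 m), for 0.1 s.
At the end, for the whole second after the job is handed in: All three switches stay pressed in by more than 5 of their 8 mm; the turntable is within 20 mm of where it stood, flat and at rest; the three figurines on it are upright within 30 mm, and the other bystanders upright within 20 mm, of where they stood (value of joint each of extractor_switch, compressor_switch, turntable_switch above 0.005 m and distance of each of turntable, figurine_d, figurine_e, cup, tape, bottle from where it was at the start of the episode below 0.02 m and angle between turntable's own z axis and vertical below 0.05 rad and linear speed of turntable below 0.01 m/s and distance of each of figurine_a, figurine_b, figurine_c from where it was at the start of the episode below 0.03 m and angle between each of figurine_a, figurine_b, figurine_c, figurine_d, figurine_e, cup, tape, bottle's own z axis and vertical below 0.2 rad); the robot touches nothing.
It fails at once if the compressor is switched on before the extractor (value of joint compressor_switch above 0.003 m and value of joint extractor_switch below 0.005 m).
It fails at once if the turntable is switched on before the compressor (value of joint turntable_switch above 0.003 m and value of joint compressor_switch below 0.005 m).
It fails at once if the robot pushes on a machine with more than 25 N (contact force between any of the fingers, the arm and extractor above 25 N or contact force between any of the fingers, the arm and compressor above 25 N or contact force between any of the fingers, the arm and turntable above 25 N).
It fails at once if the turntable is lifted, tipped or shoved (distance of turntable from where it was at the start of the episode above 0.02 m or height (world z) of turntable above 0.008 m or angle between turntable's own z axis and vertical above 0.1 rad).
It fails at once if a bystander is moved, lifted or knocked over (distance of any of figurine_a, figurine_b, figurine_c from where it was at the start of the episode above 0.03 m or angle between any of figurine_a, figurine_b, figurine_c, figurine_d, figurine_e, cup, tape, bottle's own z axis and vertical above 0.3 rad or distance of any of figurine_d, figurine_e, cup, tape, bottle from where it was at the start of the episode above 0.02 m).
It also fails if it takes over 58 s, if anything falls off the work surface, if the arm or the gripper's body presses on something with over 40 N, if the wrist force passes 120 N, or if a joint passes its speed limit or range.

## Working session

There is one attempt and no reset: what is moved stays moved. The work goes in short steps, Python scripts to look and compute and a tool call to move; the robot and the scene stay as the last step left them, time stands still between calls to the robot, and variables do not carry over. Pictures are saved under pics/ and viewed, at most 10 in all, crops included, and the job is handed in when it is done.

Besides the shell and the picture viewer there is one more tool, called after "Request:" by a JSON object that holds its "op" and its "data". servo_tool: Moves the arm, as the interface text tells. Its arguments: {"type":"object","properties":{"increments":{"type":"array","items":{"type":"number"}}},"required":["increments"]}

```bash
mkdir -p pics; cat > h.py <<'E'
import numpy as np, cv2
from workcell import robot
def ray(c,u,v):
    K,P=np.array(c["K"]),np.array(c["pose"])
    d=cv2.undistortPoints(np.array([[[u,v]]],float),K,np.array(c["dist"],float) if "dist" in c else None)[0,0]
    return P[:3,3],P[:3,:3]@np.array([d[0],-d[1],-1.])
def plane(c,u,v,z):
    o,d=ray(c,u,v); return o+d*(z-o[2])/d[2]
def proj(c,p):
    P=np.array(c["pose"]); q=P[:3,:3].T@(np.array(p,float)-P[:3,3]); q=np.array([q[0],-q[1],-q[2]])
    r=np.array(c["K"])@q; return r[:2]/r[2]
E
python3 - <<'E'
from h import *
for n in("scene","side"):
    c=robot.read_camera(n); print(n,[k for k in c],np.round(c["pose"],2).tolist(),np.round(c["K"],1).tolist())
    cv2.imwrite(f"pics/{n}0.png",cv2.resize(c["color"][:,:,::-1],(784,588)))
    np.save(n+".npy",c,allow_pickle=True)
s=robot.state(); print(s)
E
```

```text
scene ['color', 'K', 'pose'] [[-0.85, -0.37, 0.38, 916.12], [0.53, -0.62, 0.58, 586.58], [0.02, 0.69, 0.72, 980.66], [0.0, 0.0, 0.0, 1.0]] [[473.7, 0.0, 274.4], [0.0, 473.7, 205.9], [0.0, 0.0, 1.0]]
side ['color', 'K', 'pose'] [[-0.99, 0.08, -0.13, 300.74], [-0.16, -0.61, 0.78, 986.24], [-0.02, 0.79, 0.61, 988.34], [0.0, 0.0, 0.0, 1.0]] [[544.2, 0.0, 282.0], [0.0, 544.2, 212.7], [0.0, 0.0, 1.0]]
{'t': 0.1, 'joint_positions': array([-1.50482823e-01,  2.07417024e-01,  1.54282152e+00, -6.33560319e-06,
        1.39350351e+00, -1.50490495e-01]), 'qd': array([ 0.00081558, -0.00059573, -0.00428403, -0.0005143 , -0.00135953,
        0.00078669]), 'joint_torque': array([-6.50861111e-04, -3.84093010e+01, -2.92548752e+01, -2.51638894e-04,
        4.84987657e-03,  7.72491080e-05]), 'tcp_pos': array([5.74308941e+02, 1.01353245e-01, 2.30190234e+02]), 'eef_rot': array([ 7.07103263e-01,  7.07109483e-01, -6.39923653e-04, -8.63421103e-04]), 'force': array([-0.51740933, -0.12667401,  0.85140041]), 'moment': array([ 0.0191419 , -0.0168732 ,  0.00737094]), 'grasp_force': 0.0, 'finger_gap': 85.25684175159229}
```

View pics/scene0.png

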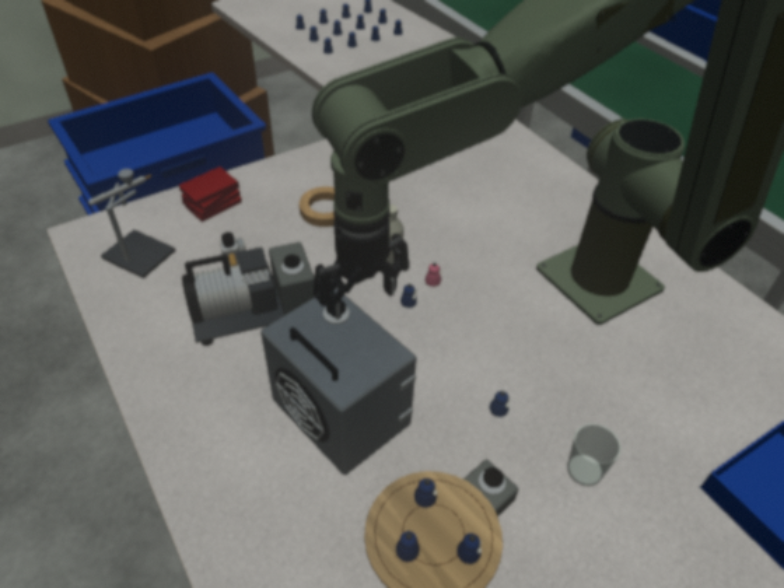

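View pics/side0.png

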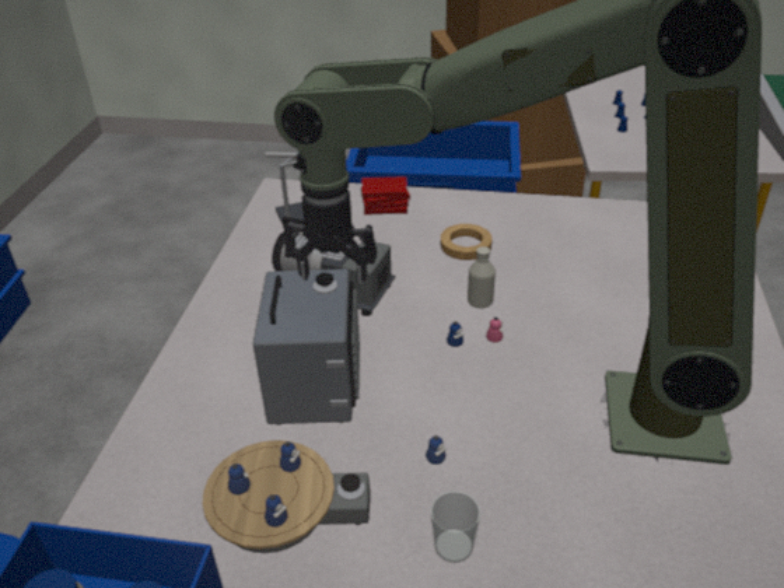

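The scene view shows the compressor cap at (292,262), the extractor cap at (336,304), partly behind a finger, and the turntable cap at (493,478). The side view shows the extractor cap at (325,280) and the turntable cap at (350,486). All are in 1.4x pixels.

```bash
python3 - <<'E'
from h import *
C={n:np.load(n+".npy",allow_pickle=True).item() for n in("scene","side")}
for n,l,u,v,z in [("scene","comp",292,262,129),("scene","ext",336,304,218),("side","ext",325,280,218),("scene","tt",493,478,65),("side","tt",350,484,65),
 ("side","bottletop",483,252,130),("side","figD",436,460,0),("side","figE",455,344,0),("scene","figD",500,414,0),("scene","figE",409,304,0),("side","cup",455,545,0),("side","tape",466,240,25),("scene","discctr",433,532,50),("side","figtt1",290,468,50),("side","exthandle near",276,305,221),("side","extTopFrontNear",352,322,198),("side","extTopFrontFar",349,272,198),("scene","comptopcorner",302,245,109)]:
    print(n,l,np.round(plane(C[n],u/1.4,v/1.4,z)))
E
```

```text
scene comp [ 582. -248.  129.]
scene ext [600. -40. 218.]
side ext [594. -27. 218.]
scene tt [506. 267.  65.]
side tt [498. 273.  65.]
side bottletop [ 337. -276.  130.]
side figD [380. 154.   0.]
side figE [ 376. -141.   -0.]
scene figD [391. 155.   0.]
scene figE [ 384. -144.    0.]
side cup [334. 311.   0.]
side tape [ 383. -473.   25.]
scene discctr [626. 284.  50.]
side figtt1 [600. 244.  50.]
side exthandle near [657.  55. 221.]
side extTopFrontNear [532.  54. 198.]
side extTopFrontFar [565. -82. 198.]
scene comptopcorner [ 536. -300.  109.]
```

Request:
{"op": "servo_tool", "data": {"increments": [0,0,-40,0,0,0,-1,0,0,-80,0,0,0,-1,0,0,-100,0,0,0,-1,0,0,-100,0,0,0,-1,0,0,-100,0,0,0,-1]}}

```text
t: 0.52
tcp_pos: [575.7, -0.1, 332.9]
eef_rot: [0.707, 0.707, 0.001, 0.001]
force: [-0.5, -0.6, -1.0]
finger_gap: 25.6
grasp_force: 0.0
```

```bash
python3 - <<'E'
from h import *
c=robot.read_camera("wrist");np.save("w1.npy",c,allow_pickle=True)
s=robot.state();print(s["t"],s["tcp_pos"],s["finger_gap"],s["force"],np.round(c["pose"],2).tolist(),np.round(c["K"],1).tolist())
cv2.imwrite("pics/w1.png",cv2.resize(c["color"][:,:,::-1],(784,588)))
E
```

```text
0.5667 [5.74714422e+02 3.73495498e-02 3.30781215e+02] 17.396455948689436 [-1.16246052 -0.29030995 -0.75909117] [[1.0, 0.0, -0.0, 574.41], [-0.0, 0.95, 0.31, 78.95], [0.0, -0.31, 0.95, 475.85], [0.0, 0.0, 0.0, 1.0]] [[323.0, 0.0, 277.7], [0.0, 323.0, 204.8], [0.0, 0.0, 1.0]]
```

View pics/w1.png

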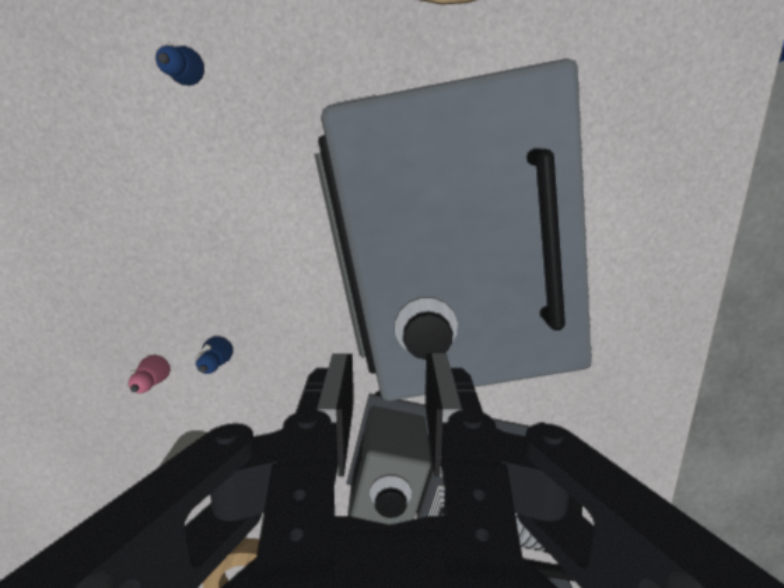

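The wrist view shows the extractor cap at (429,336) and the compressor cap at (391,502). The handle is well to the right, at about x=550.

```bash
python3 - <<'E'
from h import *
c=np.load("w1.npy",allow_pickle=True).item()
for l,u,v,z in [("ext",429,336,218),("comp",391,502,129),("handle",553,316,221),("figE",185,66,0)]: print(l,plane(c,u/1.4,v/1.4,z))
E
```

```text
ext [600.03376098 -37.91776908 218.        ]
comp [ 577.25511966 -251.52938557  129.        ]
handle [674.60621456 -23.42937991 221.        ]
figE [ 3.81261049e+02  1.44659901e+02 -5.68434189e-14]
```

Request:
{"op": "servo_tool", "data": {"increments": [-20,13,0,0,0,0,-1,-38,25,0,0,0,0,-1,-38,25,40,0,0,0,-1,-38,25,80,0,0,0,-1,-38,25,95,0,0,0,-1]}}

```text
t: 0.98
tcp_pos: [595.1, -37.5, 227.1]
eef_rot: [0.707, 0.707, -0.004, -0.006]
force: [-0.1, -0.2, -0.8]
finger_gap: -0.3
grasp_force: 0.0
```

Request:
{"op": "servo_tool", "data": {"increments": [0,0,3,0,0,0,-1,0,0,6,0,0,0,-1,0,0,8,0,0,0,-1,0,0,10,0,0,0,-1,0,0,10,0,0,0,-1]}}

```text
t: 1.4
tcp_pos: [600.9, -38.1, 227.7]
eef_rot: [0.707, 0.707, 0.001, 0.001]
force: [0.1, -0.2, 0.6]
finger_gap: -0.1
grasp_force: 0.0
```

```bash
python3 - <<'E'
from h import *
c=robot.read_camera("wrist");np.save("w2.npy",c,allow_pickle=True)
s=robot.state();print(s["t"],s["tcp_pos"],s["finger_gap"],s["force"])
cv2.imwrite("pics/w2.png",c["color"][100:400,130:430,::-1])
E
```

```text
1.45 [600.84730273 -38.10995157 227.86117997] -0.09741553274368348 [-0.37640059 -0.49696866 -0.0090066 ]
```

View pics/w2.png

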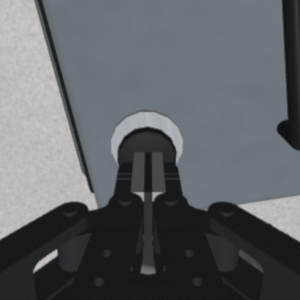

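The fingertip is centred over the cap, which is ahead of and below it with no obstruction. I'll press slowly.

Request:
{"op": "servo_tool", "data": {"increments": [0,0,2,0,0,0,-1,0,0,4,0,0,0,-1,0,0,6,0,0,0,-1,0,0,8,0,0,0,-1,0,0,10,0,0,0,-1]}}

```text
t: 1.87
tcp_pos: [600.0, -38.0, 216.5]
eef_rot: [0.707, 0.707, 0.0, 0.0]
force: [-0.6, -0.1, 3.0]
finger_gap: -0.1
grasp_force: 1.5
```

Request:
{"op": "servo_tool", "data": {"increments": [0,0,1,0,0,0,-1,0,0,2,0,0,0,-1,0,0,3,0,0,0,-1,0,0,4,0,0,0,-1,0,0,4,0,0,0,-1]}}

```text
t: 2.28
tcp_pos: [600.0, -38.0, 212.2]
eef_rot: [0.707, 0.707, 0.0, 0.0]
force: [-0.5, -0.2, 2.2]
finger_gap: 0.1
grasp_force: 1.1
```

```bash
python3 - <<'E'
from h import *
s=robot.state();print(s)
E
```

```text
{'t': 2.2833, 'joint_positions': array([-2.07146356e-01,  2.76783799e-01,  1.49551890e+00,  2.68212272e-05,
        1.36917423e+00, -2.07160174e-01]), 'qd': array([-0.00152506,  0.00277347, -0.00048105,  0.00195618,  0.00107118,
       -0.00070845]), 'joint_torque': array([-9.36855306e-02, -3.98347378e+01, -2.82436162e+01, -2.12132715e-02,
       -2.00722693e-01,  1.41515284e-04]), 'tcp_pos': array([600.03851736, -38.01313175, 212.19370749]), 'eef_rot': array([7.07103793e-01, 7.07109767e-01, 4.26276884e-05, 4.12736211e-05]), 'force': array([-0.45558773, -0.24586236,  2.15768406]), 'moment': array([0.01538341, 0.03376635, 0.03178071]), 'grasp_force': 1.081130113452673, 'finger_gap': 0.05294248848704224}
```

Request:
{"op": "servo_tool", "data": {"increments": [0,0,0.5,0,0,0,-1,0,0,1,0,0,0,-1,0,0,1.5,0,0,0,-1,0,0,1.5,0,0,0,-1]}}

```text
t: 2.62
tcp_pos: [600.1, -38.0, 210.7]
eef_rot: [0.707, 0.707, 0.0, 0.0]
force: [-0.7, 0.6, 2.5]
finger_gap: 0.1
grasp_force: 1.2
```

Request:
{"op": "servo_tool", "data": {"increments": [0,0,0.4,0,0,0,-1,0,0,0.8,0,0,0,-1,0,0,0.8,0,0,0,-1]}}

```text
t: 2.87
tcp_pos: [600.1, -38.0, 210.1]
eef_rot: [0.707, 0.707, 0.0, 0.0]
force: [-0.9, 0.1, 3.9]
finger_gap: 0.1
grasp_force: 1.7
```

The cap is down about 8 mm. Now I'll retract and go over to the compressor.

Request:
{"op": "servo_tool", "data": {"increments": [0,0,-15,0,0,0,-1,0,0,-50,0,0,0,-1,0,0,-80,0,0,0,-1,-35,-5,-90,0,0,0,-1,-70,-8,-90,0,0,0,-1]}}

```text
t: 3.28
tcp_pos: [594.1, -107.8, 304.5]
eef_rot: [0.706, 0.709, 0.002, 0.004]
force: [0.5, -0.2, 0.2]
finger_gap: 0.1
grasp_force: 0.0
```

Request:
{"op": "servo_tool", "data": {"increments": [-35,-4,0,0,0,0,-1,-70,-9,0,0,0,0,-1,-85,-12,0,0,0,0,-1,-85,-12,0,0,0,0,-1,-85,-12,0,0,0,0,-1]}}

```text
t: 3.7
tcp_pos: [579.7, -193.4, 299.1]
eef_rot: [0.708, 0.706, 0.0, -0.001]
force: [0.6, 0.9, -0.2]
finger_gap: 0.0
grasp_force: 0.0
```

```bash
python3 - <<'E'
from h import *
c=robot.read_camera("wrist");np.save("w3.npy",c,allow_pickle=True)
s=robot.state();print(s["t"],s["tcp_pos"],s["finger_gap"],s["force"])
cv2.imwrite("pics/w3.png",cv2.resize(c["color"][:,:,::-1],(784,588)))
E
```

```text
3.75 [ 579.9086799  -192.35609436  299.23802645] -0.041020018095707315 [-0.35750254  0.40334309 -0.37458607]
```

View pics/w3.png

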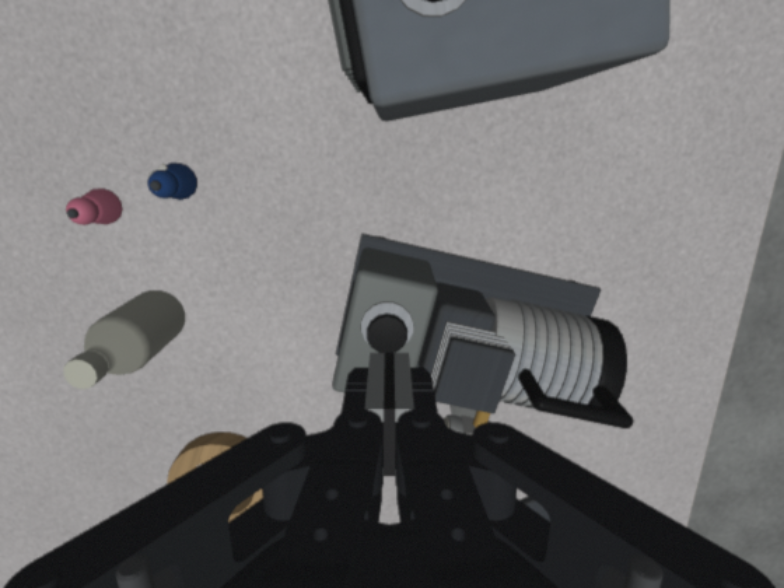

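The compressor cap is at (388,334), with the housing around it and the bottle well to the left.

```bash
python3 - <<'E'
from h import *
c=np.load("w3.npy",allow_pickle=True).item()
for l,u,v,z in [("comp",388,334,129),("cyl",460,380,139)]: print(l,plane(c,u/1.4,v/1.4,z))
E
```

```text
comp [ 577.68120405 -254.15296903  129.        ]
cyl [ 632.04187145 -287.63770495  139.        ]
```

Request:
{"op": "servo_tool", "data": {"increments": [-30,-1,0,0,0,0,-1,-60,-2,0,0,0,0,-1,-60,-2,35,0,0,0,-1,-60,-2,70,0,0,0,-1,-60,-2,100,0,0,0,-1]}}

```text
t: 4.17
tcp_pos: [578.4, -251.4, 198.4]
eef_rot: [0.707, 0.708, 0.0, -0.0]
force: [0.3, -0.3, -0.7]
finger_gap: -0.0
grasp_force: 0.0
```

Request:
{"op": "servo_tool", "data": {"increments": [0,0,20,0,0,0,-1,0,0,40,0,0,0,-1,0,0,52,0,0,0,-1,0,0,60,0,0,0,-1,0,0,62,0,0,0,-1]}}

```text
t: 4.58
tcp_pos: [577.7, -251.4, 136.5]
eef_rot: [0.707, 0.708, -0.0, -0.001]
force: [-0.0, -0.8, 0.6]
finger_gap: 0.4
grasp_force: 0.0
```

Request:
{"op": "servo_tool", "data": {"increments": [0,0,2,0,0,0,-1,0,0,4,0,0,0,-1,0,0,6,0,0,0,-1,0,0,8,0,0,0,-1,0,0,10,0,0,0,-1]}}

```text
t: 5.0
tcp_pos: [578.5, -253.4, 128.8]
eef_rot: [0.707, 0.707, 0.0, 0.001]
force: [-0.0, 0.7, 2.9]
finger_gap: 0.0
grasp_force: 1.5
```

Request:
{"op": "servo_tool", "data": {"increments": [0,0,1,0,0,0,-1,0,0,2,0,0,0,-1,0,0,3,0,0,0,-1,0,0,4,0,0,0,-1,0,0,4,0,0,0,-1]}}

```text
t: 5.42
tcp_pos: [578.5, -253.4, 124.3]
eef_rot: [0.707, 0.707, 0.0, 0.001]
force: [1.5, -0.3, 2.8]
finger_gap: 0.2
grasp_force: 1.1
```

Request:
{"op": "servo_tool", "data": {"increments": [0,0,0.7,0,0,0,-1,0,0,1.4,0,0,0,-1,0,0,2.2,0,0,0,-1,0,0,2.2,0,0,0,-1]}}

```text
t: 5.75
tcp_pos: [578.4, -253.3, 121.9]
eef_rot: [0.707, 0.707, 0.0, 0.001]
force: [1.3, -0.5, 2.3]
finger_gap: 0.2
grasp_force: 1.3
```

Request:
{"op": "servo_tool", "data": {"increments": [0,0,0.4,0,0,0,-1,0,0,0.8,0,0,0,-1,0,0,0.8,0,0,0,-1]}}

```text
t: 6.0
tcp_pos: [578.2, -253.2, 121.1]
eef_rot: [0.707, 0.707, 0.0, 0.0]
force: [2.2, -1.2, 3.8]
finger_gap: 0.1
grasp_force: 1.6
```

Request:
{"op": "servo_tool", "data": {"increments": [0,0,-15,0,0,0,-1,0,0,-50,0,0,0,-1,0,0,-90,0,0,0,-1,0,0,-130,0,0,0,-1,0,0,-170,0,0,0,-1]}}

```text
t: 6.42
tcp_pos: [576.4, -251.9, 290.7]
eef_rot: [0.707, 0.707, -0.001, -0.003]
force: [1.0, -1.3, -0.2]
finger_gap: 0.0
grasp_force: 0.0
```

Request:
{"op": "servo_tool", "data": {"increments": [35,-5,-10,0,0,0,-1,75,-10,-10,0,0,0,-1,115,-15,-10,0,0,0,-1,155,-20,-10,0,0,0,-1,190,-25,-10,0,0,0,-1]}}

```text
t: 6.83
tcp_pos: [551.0, -60.4, 299.5]
eef_rot: [0.707, 0.707, -0.001, -0.002]
force: [0.9, 0.3, 0.0]
finger_gap: 0.6
grasp_force: 0.0
```

Request:
{"op": "servo_tool", "data": {"increments": [35,-5,0,0,0,0,-1,75,-10,0,0,0,0,-1,115,-15,0,0,0,0,-1,155,-20,0,0,0,0,-1,190,-25,0,0,0,0,-1]}}

```text
t: 7.25
tcp_pos: [525.8, 129.3, 299.5]
eef_rot: [0.707, 0.707, -0.001, -0.002]
force: [-0.2, -0.1, -0.3]
finger_gap: -0.3
grasp_force: 0.0
```

Request:
{"op": "servo_tool", "data": {"increments": [35,-8,0,0,0,0,-1,75,-14,0,0,0,0,-1,115,-20,0,0,0,0,-1,145,-26,0,0,0,0,-1,160,-26,0,0,0,0,-1]}}

```text
t: 7.67
tcp_pos: [499.0, 290.3, 299.4]
eef_rot: [0.706, 0.709, -0.002, -0.002]
force: [-0.6, 0.2, -0.7]
finger_gap: 0.1
grasp_force: 0.0
```

Request:
{"op": "servo_tool", "data": {"increments": [0,0,0,0,0,0,-1,0,0,0,0,0,0,-1,0,0,0,0,0,0,-1]}}

```text
t: 7.92
tcp_pos: [501.9, 285.7, 300.2]
eef_rot: [0.707, 0.707, -0.001, -0.0]
force: [-0.6, -0.2, 0.5]
finger_gap: -0.0
grasp_force: 0.0
```

```bash
python3 - <<'E'
from h import *
c=robot.read_camera("wrist");np.save("w4.npy",c,allow_pickle=True)
s=robot.state();print(s["t"],s["tcp_pos"],s["eef_rot"],s["finger_gap"],s["force"])
cv2.imwrite("pics/w4.png",cv2.resize(c["color"][:,:,::-1],(784,588)))
E
```

```text
7.9667 [502.11760212 285.41615628 300.42433215] [ 7.07733531e-01  7.06478924e-01 -8.83087430e-04  7.50061299e-06] 0.16954844414066217 [ 0.64849036 -0.44995552 -0.44009716]
```

View pics/w4.png

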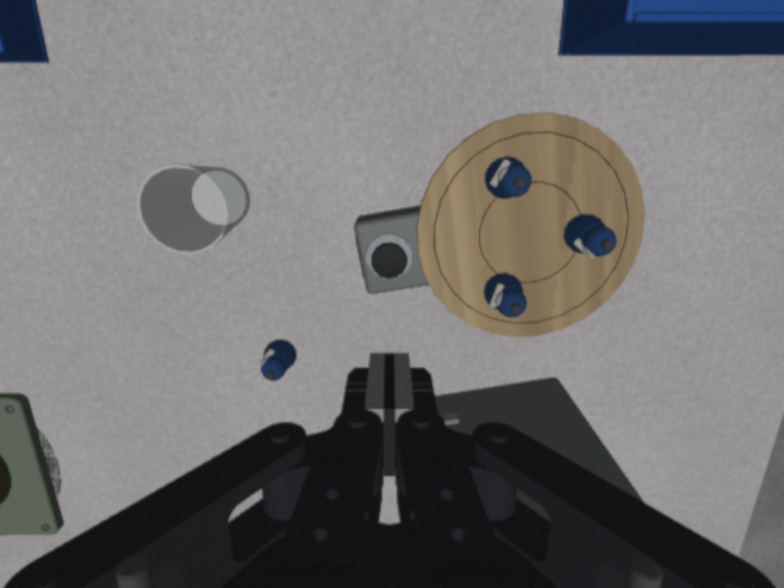

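The turntable cap is at (390,260). The nearest figurines are at about (505,180) and (505,295), on the disc and clear of the tool.

```bash
python3 - <<'E'
from h import *
c=np.load("w4.npy",allow_pickle=True).item()
for l,u,v,z in [("tt",390,260,65),("fig",515,305,102)]: print(l,plane(c,u/1.4,v/1.4,z))
E
```

```text
tt [501.34132984 264.71126444  65.        ]
fig [601.84670277 237.07187499 102.        ]
```

Request:
{"op": "servo_tool", "data": {"increments": [-20,0,15,0,0,0,-1,-20,0,50,0,0,0,-1,-20,0,90,0,0,0,-1,-20,0,125,0,0,0,-1,-20,0,150,0,0,0,-1]}}

```text
t: 8.38
tcp_pos: [500.6, 264.3, 147.5]
eef_rot: [0.708, 0.706, -0.002, -0.001]
force: [-0.8, 0.4, -0.5]
finger_gap: 0.0
grasp_force: 0.0
```

Request:
{"op": "servo_tool", "data": {"increments": [0,0,25,0,0,0,-1,0,0,45,0,0,0,-1,0,0,58,0,0,0,-1,0,0,66,0,0,0,-1,0,0,70,0,0,0,-1]}}

```text
t: 8.8
tcp_pos: [501.6, 265.3, 79.6]
eef_rot: [0.708, 0.706, -0.001, -0.0]
force: [0.2, 0.3, 0.9]
finger_gap: -0.1
grasp_force: 0.0
```

Request:
{"op": "servo_tool", "data": {"increments": [0,0,1,0,0,0,-1,0,0,2,0,0,0,-1,0,0,2,0,0,0,-1]}}

```text
t: 9.05
tcp_pos: [503.0, 267.0, 80.1]
eef_rot: [0.707, 0.707, 0.001, 0.0]
force: [0.9, -1.2, 0.5]
finger_gap: -0.1
grasp_force: 0.0
```

```bash
python3 - <<'E'
from h import *
s=robot.state();print(s["t"],s["tcp_pos"],s["eef_rot"],s["force"])
E
```

```text
9.05 [502.97043294 267.04502982  80.10911765] [7.07222965e-01 7.06989774e-01 9.50218414e-04 4.83497302e-04] [ 0.89884135 -1.16387913  0.53015347]
```

Commanded z is about 79; I'll press down to 57.

Request:
{"op": "servo_tool", "data": {"increments": [0,0,3,0,0,0,-1,0,0,6,0,0,0,-1,0,0,9,0,0,0,-1,0,0,12,0,0,0,-1,0,0,14,0,0,0,-1]}}

```text
t: 9.47
tcp_pos: [501.7, 267.0, 64.6]
eef_rot: [0.707, 0.707, -0.0, -0.0]
force: [-2.1, 0.0, 3.2]
finger_gap: -0.1
grasp_force: 1.5
```

Request:
{"op": "servo_tool", "data": {"increments": [0,0,1,0,0,0,-1,0,0,2,0,0,0,-1,0,0,3,0,0,0,-1,0,0,4,0,0,0,-1,0,0,4,0,0,0,-1]}}

```text
t: 9.88
tcp_pos: [501.8, 267.0, 60.8]
eef_rot: [0.707, 0.707, -0.0, -0.0]
force: [-1.0, 0.4, 0.5]
finger_gap: 0.1
grasp_force: 0.6
```

Request:
{"op": "servo_tool", "data": {"increments": [0,0,0.7,0,0,0,-1,0,0,1.4,0,0,0,-1,0,0,2,0,0,0,-1,0,0,2,0,0,0,-1]}}

```text
t: 10.22
tcp_pos: [501.9, 267.0, 58.8]
eef_rot: [0.707, 0.707, -0.0, -0.0]
force: [-1.0, 0.4, 2.5]
finger_gap: -0.2
grasp_force: 0.8
```

Request:
{"op": "servo_tool", "data": {"increments": [0,0,0.5,0,0,0,-1,0,0,1,0,0,0,-1,0,0,1.6,0,0,0,-1,0,0,1.6,0,0,0,-1]}}

```text
t: 10.55
tcp_pos: [502.0, 267.0, 57.2]
eef_rot: [0.707, 0.707, -0.0, -0.0]
force: [-1.4, -0.2, 1.4]
finger_gap: -0.0
grasp_force: 0.9
```

Request:
{"op": "servo_tool", "data": {"increments": [0,0,-5,0,0,0,-1,0,0,-30,0,0,0,-1,0,0,-70,0,0,0,-1,0,0,-110,0,0,0,-1,0,0,-150,0,0,0,-1]}}

```text
t: 10.97
tcp_pos: [501.9, 266.7, 208.8]
eef_rot: [0.707, 0.707, -0.0, 0.0]
force: [1.1, 0.7, -0.6]
finger_gap: 0.5
grasp_force: 0.0
```

Request:
{"op": "servo_tool", "data": {"increments": [20,-15,-40,0,0,0,-1,20,-20,-80,0,0,0,-1,20,-20,-100,0,0,0,-1,20,-20,-100,0,0,0,-1,20,-20,-100,0,0,0,-1]}}

```text
t: 11.38
tcp_pos: [483.3, 287.5, 310.1]
eef_rot: [0.707, 0.707, 0.003, 0.001]
force: [0.2, 0.1, -0.7]
finger_gap: -0.2
grasp_force: 0.0
```

```bash
python3 - <<'E'
from h import *
I=[robot.read_camera(n)["color"] for n in("scene","side","wrist")]
s=robot.state();print(s["t"],s["tcp_pos"],s["force"])
a=cv2.resize(I[0][120:420,110:410],(400,400)); b=cv2.resize(I[1][150:400,130:380],(400,400))
cv2.imwrite("pics/end.png",np.hstack([a,b])[:,:,::-1])
E
```

```text
11.5333 [481.22677436 286.41885284 305.19483534] [ 0.51549156  1.10237743 -1.52866551]
```

View pics/end.png

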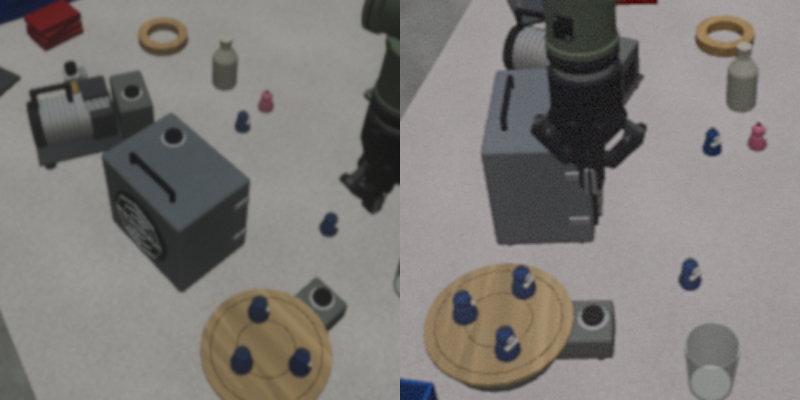

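All three caps sit low in their bezels, at (173,135), (132,92) and (322,297) in the left crop. Everything else is still standing in place.

Request:
{"op": "servo_tool", "data": {"increments": [0,0,0,0,0,0,-1,0,0,0,0,0,0,-1,0,0,0,0,0,0,-1]}}

```text
t: 11.78
tcp_pos: [481.6, 286.7, 306.0]
eef_rot: [0.707, 0.707, -0.001, -0.0]
force: [0.5, -0.2, 0.9]
finger_gap: -0.1
grasp_force: 0.0
```

```bash
python3 -c "
from workcell import robot
print(robot.sign_off())"
```

```text
the job is handed in; nothing more can be done
None
```

I pressed the extractor, compressor and turntable switches in that order, each to about its full 8 mm going by the fingertip height; the final pictures show all three caps down and everything else still standing, and the job was handed in at about 12 s (no verdict was returned).

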